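Gauge the gobo holder under the sprung foot

TASK

Open the gauge's lid by flipping the red-tipped toggle fully over, take the brass knob out of the lane in front of the gauge and leave it standing upright on the bench, and slide the yellow gobo holder, steel disc end first, into the throat until its disc is centred under the foot (close to the stop bar). Then press the red cap down so the foot rests gently on the disc, hold it there for about a second, and let it spring back up. Leave the holder lying in place and the lid open, and do not disturb the other things on the bench.

Things in the scene. Friction and masses are not known exactly. Their poses are not given: they have to be found in the camera images.
- gauge: Green tin height gauge, fixed to the bench. Origin on the bench straight below the foot's axis, z up. Its throat opens to its own -x; the lane runs out along -x. Over the throat hangs a tin box (x -33 to +87, y -58 to +58 mm, underside 87 mm, rim 165 mm above the bench, top open under the lid). Column and back plate behind the stop bar, x +52 to +142 mm.
- well_mouth (a point): Centre of the tin box's rim, gauge x +27 mm, z 165 mm. The clear well inside the box is 108 mm along gauge x, 104 mm along y; the cap stands in it on the foot's axis (gauge x 0, y 0).
- stop (a point): Middle of the face of the steel stop bar across the far end of the throat, gauge x +43 mm, bar 24 mm high. Two steel cheeks, 20 mm high, flank the throat on the bench: inner faces at gauge y -52 and +52 mm, x -30 to +55 mm.
- toggle_pivot (a point): Pivot of the toggle, gauge x -30, y +150, z 81 mm, on top of the switch cabinet (90 x 90 mm, 75 mm high, centred under it).
- foot_tip (a point): Centre of the underside of the gauge foot (round dark pad, 20 mm across), 62 mm above the bench at rest.
- foot_pad: The foot pad, 20 mm across and 10 mm high, on the spindle (same frame as the gauge; it goes down with the foot).
- cap_top (a point): Centre of the top of the red push cap (40 mm across, on the foot's spindle), 160 mm above the bench at rest, inside the well and 5 mm below the lid. The cap goes down with the foot; once the foot is stopped the cap goes up to 10 mm further against its own spring.
- foot (a joint): How far the foot is down, m: 0 at rest (sprung up) to 0.045. Foot height over the bench = 0.062 minus this. About 2 N starts it, 4 N at 32 mm down; the cap's overtravel spring needs 5 N to start and 9 N when bottomed.
- toggle (a joint): Angle of the toggle, rad: 0 leaning 0.5 rad to the gauge's -x (lid shut), 1.0 fully over, leaning 0.5 rad to +x (lid open). Needs about 3 to 6 N at mid length; it drives the lid through a linkage.
- toggle_tip (a point): Centre of the toggle's red ball (22 mm across). The toggle is a 12 mm rod; the ball is 70 mm from its pivot, which lies at gauge x -30, y +150, z +81 mm; it swings in the gauge's x-z plane.
- lid (a joint): Angle of the gauge's lid, rad: 1.9 times the toggle angle; 0 shut, 1.9 open, leaning back past upright. 126 x 118 x 5 mm plate, hinged at gauge x +88 mm, z 165 mm.
- holder: Yellow plastic gobo holder, 195 mm long, about 0.16 kg. Origin at its underside on the tail's centre line. x points from tail to disc end. Tail bar x -70 to +48 mm, 28 mm wide, 22 mm high; head plate x +45 to +125 mm, 76 mm wide, 14 mm high; a steel disc 48 mm across stands on the head plate.
- disc_top (a point): Centre of the top of the holder's steel disc: holder x +85 mm, 30 mm above its underside.
- knob: Brass knurled knob standing in the lane: 56 mm across up to 30 mm, narrowing to a 40 mm neck from 34 to 48 mm high; 0.35 kg. Origin at the centre of its underside, z up when upright.
- lens: Amber glass lens lying flat, 80 mm across, 25 mm high, origin at the centre of its underside. Leave alone.
- gel_frame: Flat square steel gel frame, 140 x 140 x 6 mm with a tab to x +95 mm, origin at its centre underneath. Leave alone.
- can: Can, 66 mm across, 170 mm high, origin at the centre of its underside. Leave alone.
- mug: Blue mug, 80 mm across, 90 mm high, handle at +y, origin at the centre of its underside. Leave alone.
- lamp_box: Cardboard lamp box, 70 x 70 x 110 mm, origin at the centre of its underside. Leave alone.
- screwdriver: Screwdriver, 180 mm long, lying along its x. Leave alone.
Mind the look-alikes: they are no part of the job. There is more than one size of the knob; the job needs the smallest.

How it is judged:
On the way, in this order (a step that is already met when the one before it is completed fails the run):
1. The toggle is fully over and the gauge's lid stands open (value of joint toggle above 0.9 rad), for 0.1 s.
2. The foot rests on the holder's disc, centred within 14 mm, and reads the disc's height (28 to 33 mm), held 0.5 s (horizontal distance between disc_top and foot_tip below 0.014 m and angle between holder's own z axis and vertical below 0.06 rad and height (world z) of holder below 0.006 m and value of joint foot between 0.029 and 0.034 m and contact force between foot_pad and holder above 0.4 N), for 0.5 s.
At the end, for the whole second after the job is handed in: The holder lies flat and still, its disc within 14 mm of the foot's axis; the foot is back up (within 4 mm), the toggle over (above 0.9 rad), lid open; the knob stands upright and still on the bench, over 45 mm to the side of the gauge's centre line or over 190 mm out from the foot (horizontal distance between disc_top and foot_tip below 0.014 m and angle between holder's own z axis and vertical below 0.06 rad and height (world z) of each of holder, knob below 0.006 m and value of joint toggle above 0.9 rad and value of joint foot below 0.004 m and linear speed of each of holder, knob below 0.01 m/s and angle between knob's own z axis and vertical below 0.1 rad and height (world z) of knob above -0.006 m and (y of knob in the frame of gauge above 0.045 m or y of knob in the frame of gauge below -0.045 m or x of knob in the frame of gauge below -0.19 m)); the robot touches nothing.
It fails at once if the lens, gel frame, can, mug, lamp box or screwdriver is moved by more than 30 mm (distance of any of lens, gel_frame, can, mug, lamp_box, screwdriver from where it was at the start of the episode above 0.03 m).
It fails at once if the foot is forced onto the holder with more than 25 N (contact force between foot_pad and holder above 25 N).
It also fails if it takes over 72 s, if anything falls off the work surface, if the arm or the gripper's body presses on something with over 40 N, if the wrist force passes 120 N, or if a joint passes its speed limit or range.

ROBOT

A 6-joint arm with a two-finger parallel gripper is mounted at the origin on the work surface. World frame = base frame: x ahead of the robot, y to its left, z up, the work surface at z = 0. Lengths are in m, angles in rad, forces in N, time in s.
With the tool pointing down it reaches from about 0.25 to 0.85 m from the base axis. Payload 12.5 kg.
Tool frame: the origin (TCP) lies between the finger pads; the fingertips stand 19 mm ahead of it and the grasp point (between the pads) is the TCP; z points along the fingers, y is the line along which they close (so a half turn about z gives the same grasp; the last joint's range is limited). The gripper opens to 93 mm and grips with 3 to 60 N. Pads are 15 mm wide; open, the fingers measure 128 mm over their backs; the gripper's body (75 mm by 188 mm) begins 65 mm behind the grasp point.
Start: joints at [-1.413, 0.351, 1.652, -0, 1.139, -0.085], TCP at [0.132, -0.534, 0.238] pointing down, gripper open.
Joint ranges: [-2.75, 2.75], [-0.79, 2.1], [0.01, 2.65], [-1.57, 4.71], [0.07, 3.14], [-2.87, 2.87]. Speed limits (rad/s): [2.22, 2.22, 2.79, 3.14, 3.14, 3.14].

INTERFACE

Orientations are given as a unit quaternion [w, x, y, z].
In Python, from bench import status, cams, job gives the robot as it stands.
- The arm moves only by the shell command python3 -m pendant 'ROWS'. ROWS is JSON, one flat list of numbers, 5 for each row, row after row: the closure, from 0 (fully open) to 1 (shut), then the shift along the tool's x, y, z in mm, then the turn about the tool's z in degrees. In form: [grip, tx, ty, tz, turn, grip, tx, ty, tz, turn, ...]. A call has 1 to 8 rows; each row is the pose to reach, as a shift and turn from the pose commanded when the call began, along the tool's axes at that moment; what a row does not reach only later rows make up. A row lasts 1/10 s, in which the tool goes at most 50 mm and 8.59 degrees, less where a joint would pass 70% of its speed; a pose out of reach is approached as far as the arm can. A call with a gripper value outside its range is refused whole. The fingers move at their own pace and stop on an object; the grip force is fixed at half the most. Time passes only in rows, so rows that repeat a pose let the fingers close. It gives the time, the measured TCP pose, the force, the opening and the grip force at its end, in the units of the state.
- status.state(): the state, without advancing time (a new reading comes with each control period).
- cams.snapshot(name): name is "side" or "top"; returns a dict with "pixels" (400x640x3 uint8, red, green, blue), "fx", "fy", "cx", "cy" (pixels), "position" and "rotation" of the camera in the world. Camera axes: x right, y down, z forward; pixel columns grow to the right and rows downward; lengths in m; the calibration is good to about 2 mm. A picture is of the moment at which its call begins. There is no depth.
- job.hand_in(): hands the job in; it is judged then, once.
The state is a dict: "time_s": time; "joint_pos": joint angles; "qd": joint speeds; "joint_efforts": joint torques, N m; "ee_pos": TCP position; "orientation": TCP orientation; "ft_force": force on the tool from outside, world axes, zero at the start; "moment": the same for the moment, N m; "width": finger opening in m; "gripper_force": force on a finger pad.
Only numpy, scipy, OpenCV 4.12 (cv2) and the standard library are available. Lean on these libraries where they do the work, as an engineer would, in place of code of your own. Each camera call takes 0.05 s, during which the arm holds its last target. There are 200 camera calls.

## Working session

There is one attempt and no reset: what is moved stays moved. The work goes in short steps, Python scripts to look and compute and a shell command to move; the robot and the scene stay as the last step left them, time stands still between calls to the robot, and variables do not carry over. Pictures are saved under pics/ and viewed, at most 13 in all, crops included, and the job is handed in when it is done.

```bash
mkdir -p pics; cat > h.py <<'E'
import numpy as np, cv2, sys
from bench import status, cams, job
def snap(n,f):
    s=cams.snapshot(n); cv2.imwrite('pics/'+f,np.ascontiguousarray(s['pixels'][...,::-1])); np.save('pics/'+n+'.npy',s,allow_pickle=True); return s
def load(n): return np.load('pics/'+n+'.npy',allow_pickle=True).item()
def ray(s,u,v):
    d=np.array(s['rotation'])@[(u-s['cx'])/s['fx'],(v-s['cy'])/s['fy'],1]; return np.array(s['position']),d/np.linalg.norm(d)
def onz(s,u,v,z):
    p,d=ray(s,u,v); return p+d*(z-p[2])/d[2]
def tri(s1,a,s2,b):
    p,d=ray(s1,*a);q,e=ray(s2,*b)
    t=np.linalg.lstsq(np.c_[d,-e],q-p,rcond=None)[0]; A=p+d*t[0];B=q+e*t[1]; return (A+B)/2,np.linalg.norm(A-B)
def proj(s,P):
    c=np.array(s['rotation']).T@(np.array(P)-s['position']); return s['fx']*c[0]/c[2]+s['cx'],s['fy']*c[1]/c[2]+s['cy']
E
python3 - <<'E'
from h import *
for n in('side','top'):
    s=snap(n,n+'0.png'); print(n,s['position'],s['rotation'],s['fx'],s['cx'],s['cy'])
print(status.state())
E
```

```text
side [ 0.42315743 -0.8017098   0.7480279 ] [-0.44063312  0.8951957  -0.06428173  0.01830226] 376.8913269579633 326.15282229935764 196.58662185888306
top [0.27093445 0.0311974  1.46025563] [-0.05908316  0.71440132 -0.69491331  0.05688072] 440.56341302987346 324.7182833495591 198.73983438878366
{'time_s': 0.1, 'joint_pos': array([-1.41256965e+00,  3.51197501e-01,  1.65234066e+00, -4.92696988e-06,
        1.13905133e+00, -8.45893245e-02]), 'qd': array([ 9.12391470e-04,  4.42212875e-04, -7.95317528e-04, -7.16729995e-04,
       -5.48954890e-05,  8.63283193e-05]), 'joint_efforts': array([ 1.10410827e-03, -4.98025560e+01, -2.85704219e+01,  6.99926983e-02,
        2.38965231e-02, -4.48896992e-05]), 'ee_pos': array([ 0.132227  , -0.53359053,  0.23715433]), 'orientation': array([-4.98000945e-04,  9.92638849e-01,  1.21110972e-01, -2.05824560e-05]), 'ft_force': array([-0.3792221 , -0.55059832,  0.69746249]), 'moment': array([ 0.00303532, -0.05586481, -0.05264812]), 'gripper_force': 0.0, 'width': 0.09294871429441642}
```

View pics/side0.png

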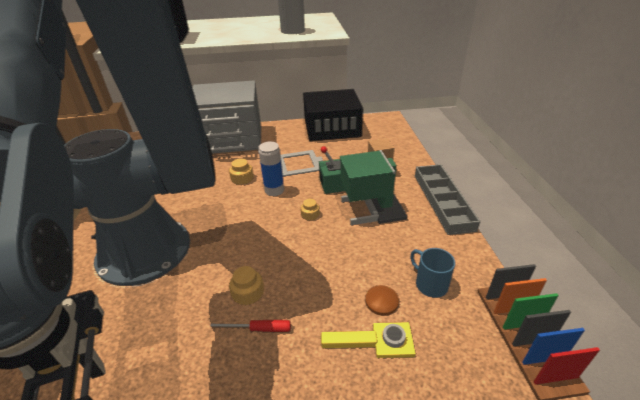

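View pics/top0.png

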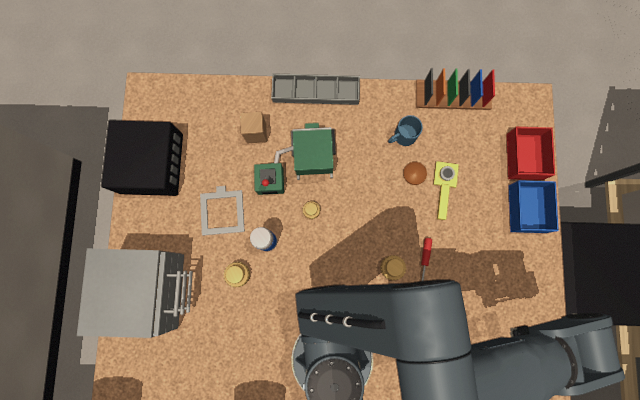

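Three knobs: top view (311,209), (235,274) and (395,267), which are side view (310,209), (240,170) and (245,285). The one at (311,209) looks smallest and stands in front of the throat. I'll check it in one enlarged crop. The holder is at top (446,188), side (370,338), and the toggle ball at top (265,182), side (324,150).

```bash
sed -i "s/return s$/s['rotation']=Rm(s['rotation']); np.save('pics\/'+n+'.npy',s,allow_pickle=True); return s/; s/^def load/def Rm(q):\n    from scipy.spatial.transform import Rotation as R\n    return R.from_quat(np.roll(q,-1)).as_matrix()\ndef load/" h.py
cat > mont.py <<'E'
from h import *
def mont(out,crops):
    # crops: (name,x0,y0,w,h,scale)
    ims=[]
    for n,x,y,w,h,k in crops:
        im=cv2.imread('pics/'+n)[y:y+h,x:x+w]; im=cv2.resize(im,None,fx=k,fy=k,interpolation=cv2.INTER_CUBIC)
        for i in range(0,w,10): cv2.line(im,(i*k,0),(i*k,8 if (x+i)%50 else 20),(255,0,255),1)
        for j in range(0,h,10): cv2.line(im,(0,j*k),(8 if (y+j)%50 else 20,j*k),(255,0,255),1)
        ims.append(im)
    H=max(i.shape[0] for i in ims)
    cv2.imwrite('pics/'+out,np.hstack([cv2.copyMakeBorder(i,0,H-i.shape[0],0,4,0) for i in ims]))
E
python3 - <<'E'
from mont import *
for n in('side','top'):
    s=np.load('pics/%s.npy'%n,allow_pickle=True).item(); s['rotation']=Rm(s['rotation']); np.save('pics/%s.npy'%n,s,allow_pickle=True)
mont('m1.png',[('top0.png',240,110,100,150,4),('side0.png',300,140,100,150,4)])
mont('m2.png',[('top0.png',390,110,80,150,4),('side0.png',320,270,110,100,4)])
S,T=load('side'),load('top')
for a,b in (((310,205),(311,209)),((240,165),(235,274)),((245,275),(395,267)),((324,150),(265,182)),((394,334),(447,173))): print(tri(S,a,T,b))
E
```

```text
(array([0.4729017 , 0.08287469, 0.03482909]), np.float64(0.0021751306001672045))
(array([0.25667665, 0.3145691 , 0.05376394]), np.float64(0.0012403795486985978))
(array([ 0.29297727, -0.18743371,  0.06109882]), np.float64(0.002621806670267573))
(array([0.53700281, 0.2225803 , 0.13823196]), np.float64(0.000469704859693095))
(array([ 0.60805282, -0.36657416,  0.0234957 ]), np.float64(0.0017123708051501405))
```

View pics/m1.png

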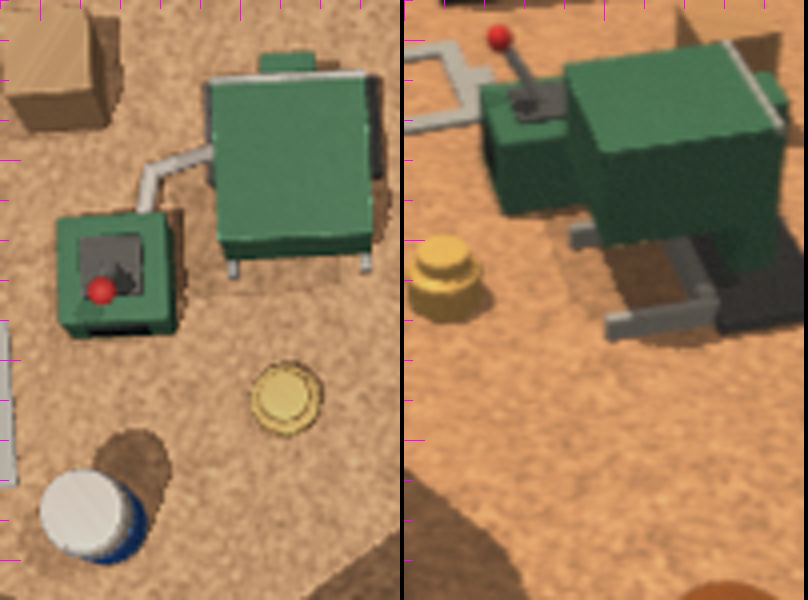

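View pics/m2.png

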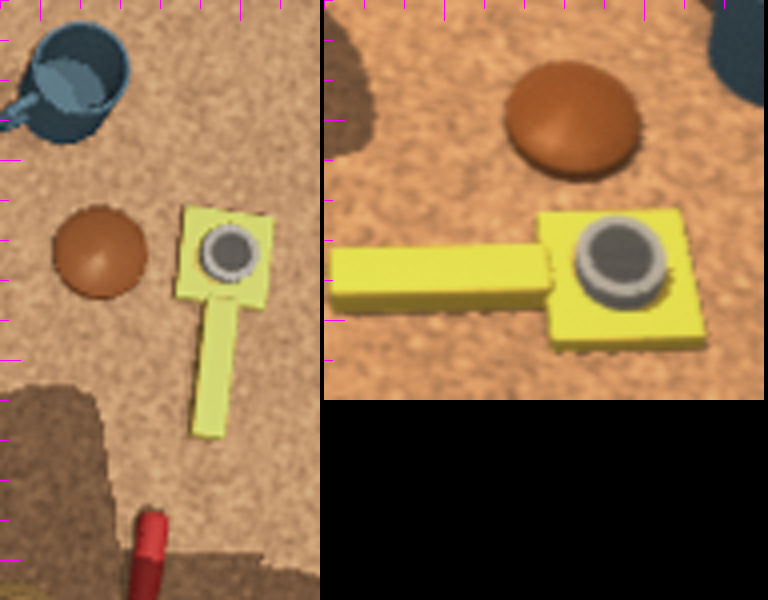

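Both pictures agree on the layout. The smallest knob, at top (311,209), is in the lane. The toggle leans toward the robot and the lid is shut. The holder's disc is at top (447,173). Now I'll fit the poses.

```bash
cat > fit.py <<'E'
from h import *
from scipy.optimize import least_squares
S,T=load('side'),load('top')
def fit(obs,x0):
    def f(p):
        c,s=np.cos(p[2]),np.sin(p[2]); r=[]
        for cam,uv,P in obs:
            W=[p[0]+c*P[0]-s*P[1],p[1]+s*P[0]+c*P[1],P[2]]; r+=list(np.subtract(proj(cam,W),uv))
        return r
    o=least_squares(f,x0); return o.x,np.round(o.fun.reshape(-1,2),1).tolist()
if __name__=='__main__':
    b=[-.030-.070*np.sin(.5),.150,.081+.070*np.cos(.5)]
    g=[(T,(265.25,182.75),b),(S,(323.75,149.5),b),
     (T,(298.5,179.25),[-.03,.057,.02]),(T,(331.5,178),[-.03,-.057,.02]),
     (T,(294.75,168.5),[-.038,.059,.170]),(T,(332.75,168.5),[-.038,-.059,.170]),
     (S,(340.5,156.5),[-.038,.059,.170]),(S,(351.5,177.5),[-.038,-.059,.170]),(S,(394.75,172),[.088,-.059,.170]),(S,(380.25,150.5),[.088,.059,.170])]
    print('gauge',fit(g,[.62,.08,0]))
    h=[(T,(447.5,173),[.085,0,.03]),(S,(394,334),[.085,0,.03]),(T,(442.1,219),[-.07,0,.022]),(S,(321.75,337.75),[-.07,0,.022])]
    print('holder',fit(h,[.52,-.36,0]))
    k=[(T,(311.25,209.25),[0,0,.048]),(S,(309.5,202),[0,0,.048])]
    print('knob',tri(T,k[0][1],S,k[1][1]),onz(T,*k[0][1],.048),onz(S,*k[1][1],.048))
    print('disc',tri(T,h[0][1],S,h[1][1]),'tail',tri(T,h[2][1],S,h[3][1]),'ball',tri(T,g[0][1],S,g[1][1]))
    print('can',onz(T,261,239,.17),'mug',onz(T,408,129,.09),'box',onz(T,251,127,.11),'lens',onz(T,415,173,.02))
E
python3 fit.py
```

```text
gauge (array([0.61305466, 0.0752999 , 0.08380343]), [[0.6, -1.1], [0.3, -0.1], [-0.3, -1.6], [0.8, -2.2], [-0.1, 1.3], [1.1, -0.9], [-1.6, -1.0], [-2.0, 0.4], [-0.6, -0.6], [-0.1, -0.6]])
holder (array([ 0.52347465, -0.35892159, -0.12090101]), [[0.8, -0.6], [0.1, -0.5], [0.7, -0.5], [-0.9, -0.5]])
knob (array([0.4711375 , 0.08163184, 0.04734465]), np.float64(0.003750423322833131)) [0.46915488 0.08149444 0.048     ] [0.47296325 0.08124276 0.048     ]
disc (array([ 0.60761014, -0.36771014,  0.02539491]), np.float64(0.0016264989296102472)) tail (array([ 0.45447481, -0.34922132,  0.01740592]), np.float64(0.0030636846014512656)) ball (array([0.5351861 , 0.22138663, 0.14063929]), np.float64(0.002394237445329542))
can [0.36017294 0.22118746 0.17      ] mug [ 0.73404424 -0.22449233  0.09      ] box [0.72018161 0.28028684 0.11      ] lens [ 0.60504541 -0.26047517  0.02      ]
```

```bash
cat >> h.py <<'E'
G=[.6131,.0753,.0838]
def g2w(x,y):
    c,s=np.cos(G[2]),np.sin(G[2]); return np.array([G[0]+c*x-s*y,G[1]+s*x+c*y])
def w2g(x,y):
    c,s=np.cos(G[2]),np.sin(G[2]); x-=G[0];y-=G[1]; return np.array([c*x+s*y,-s*x+c*y])*1000
def pose():
    st=status.state(); R=Rm(st['orientation']); return np.array(st['ee_pos']),R,np.degrees(np.arctan2(R[1,0],R[0,0])),st
def go(xy,z,yaw):
    p,R,y,st=pose(); d=R.T@(np.array([*xy,z])-p)*1000
    print('from',p.round(4),'yaw',round(y,2),'t',st['time_s'],'F',np.round(st['ft_force'],1),'-> shift',d.round(1),'turn',round((y-yaw+90)%180-90,1))
E
python3 -c "
from h import *
go(g2w(-.105,.158),.245,4.8)"
```

```text
from [ 0.1322 -0.5336  0.2372] yaw 13.91 t 0.1 F [-0.4 -0.6  0.7] -> shift [ 534.5 -648.    -7.2] turn 9.1
```

```bash
python3 -m pendant '[1,534,-648,-7,9,1,534,-648,-7,9,1,534,-648,-7,9,1,534,-648,-7,9,1,534,-648,-7,9,1,534,-648,-7,9,1,534,-648,-7,9,1,534,-648,-7,9]'
python3 -c "
from h import *
go(g2w(-.105,.158),.245,4.8)"
```

```text
time_s: 0.9
ee_pos: [0.3052, -0.1712, 0.2411]
orientation: [0.0, 0.999, 0.043, 0.0]
ft_force: [0.7, -0.7, 0.1]
width: 0.0335
gripper_force: 0.0
from [ 0.3052 -0.1712  0.2411] yaw 4.88 t 0.9 F [ 0.7 -0.7  0.1] -> shift [ 223.  -377.6   -4. ] turn 0.1
```

```bash
python3 -m pendant '[1,223,-378,-4,0,1,223,-378,-4,0,1,223,-378,-4,0,1,223,-378,-4,0,1,223,-378,-4,0,1,223,-378,-4,0,1,223,-378,-4,0,1,223,-378,-4,0]' >/dev/null
python3 -m pendant '[1,0,0,0,0,1,0,0,0,0]'
python3 -c "
from h import *
go(g2w(-.105,.158),.144,4.8)"
```

```text
time_s: 1.9
ee_pos: [0.4776, 0.1881, 0.2439]
orientation: [0.0, 0.999, 0.044, -0.001]
ft_force: [0.8, 0.3, 0.6]
width: 0.0007
gripper_force: 0.0
from [0.4776 0.1881 0.2439] yaw 5.01 t 1.9 F [0.8 0.3 0.6] -> shift [ 20.9 -34.3  99.9] turn 0.2
```

```bash
python3 -m pendant '[1,21,-34,30,0,1,21,-34,70,0,1,21,-34,100,0,1,21,-34,100,0,1,21,-34,100,0]'
python3 -c "
from mont import *
p=pose()[0]; print(w2g(p[0],p[1]))
snap('side','s1.png');snap('top','t1.png')
mont('m3.png',[('top0.png'.replace('0','1')[:0]+'t1.png',230,130,90,100,4),('s1.png',270,100,100,100,4)])"
```

```text
time_s: 2.4
ee_pos: [0.4961, 0.2224, 0.1455]
orientation: [0.0, 0.999, 0.042, -0.0]
ft_force: [0.4, 0.7, 1.2]
width: 0.0004
gripper_force: 0.0
[-104.30218496  156.34594197]
```

View pics/m3.png

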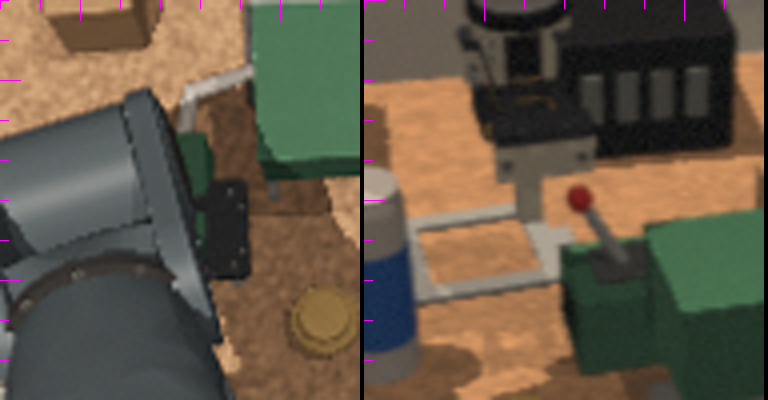

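The side crop shows the closed fingers behind the red ball (ball at about px (324,150), fingers at about (310,150)). Pushing along gauge +x.

```bash
python3 -m pendant '[1,12,0,0,0,1,24,0,0,0,1,36,0,0,0,1,48,0,0,0,1,60,0,0,0,1,70,0,0,0,1,80,0,0,0,1,84,0,0,0]'
python3 -m pendant '[1,4,0,0,0,1,8,0,0,0,1,8,0,0,0]'
python3 -c "
from mont import *
p=pose()[0]; print(w2g(p[0],p[1]))
snap('side','s2.png');snap('top','t2.png')
mont('m4.png',[('t2.png',230,110,110,120,3),('s2.png',280,90,130,140,3)])"
```

```text
time_s: 3.3
ee_pos: [0.5799, 0.2303, 0.1449]
orientation: [0.0, 0.999, 0.043, -0.001]
ft_force: [-14.4, -2.0, 6.9]
width: 0.0005
gripper_force: 7.4
time_s: 3.6
ee_pos: [0.5814, 0.2302, 0.1443]
orientation: [0.002, 0.999, 0.043, -0.009]
ft_force: [-39.3, -7.4, 23.4]
width: 0.0005
gripper_force: 20.6
[-18.64748841 157.01912952]
```

View pics/m4.png

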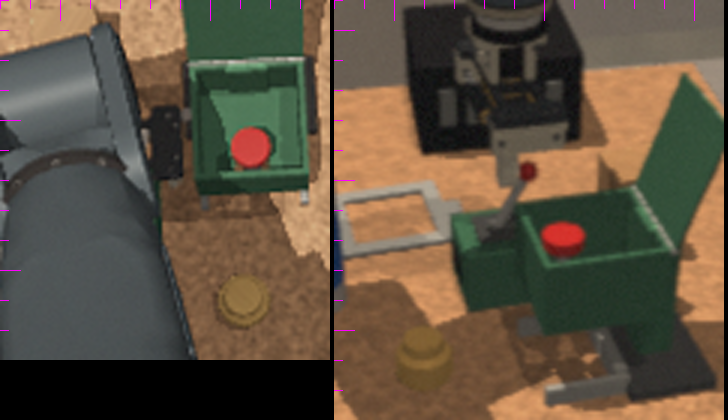

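The lid is open and the toggle is over against its stop: it ended at gauge x -19 mm, against about -20 predicted, and the reaction is 39 N. The cap shows at top (313.3,158.3), side (356.3,168.3).

```bash
python3 -m pendant '[1,-15,0,0,0,1,-35,0,0,0,0.5,-45,0,-60,0,0,-45,0,-100,0,0,-45,0,-100,0]'
python3 - <<'E'
from h import *
S,T=load('side'),load('top')
P,e=tri(T,(313.3,158.3),S,(356.3,168.3)); print('cap',P,e,onz(T,313.3,158.3,.16),onz(S,356.3,168.3,.16))
go((.4715,.0815),.10,4.8)
E
```

```text
time_s: 4.2
ee_pos: [0.5454, 0.2282, 0.2519]
orientation: [-0.002, 0.999, 0.043, 0.006]
ft_force: [0.1, 0.3, 0.2]
width: 0.0198
gripper_force: 0.0
cap [0.61115593 0.07651936 0.15607856] 0.0006524054316904792 [0.60979711 0.07639275 0.16      ] [0.61024981 0.07080954 0.16      ]
from [0.5454 0.2282 0.2519] yaw 4.92 t 4.2 F [0.1 0.3 0.2] -> shift [-88.  140.2 150.5] turn 0.1
```

```bash
python3 -m pendant '[0,-30,47,0,0,0,-60,95,0,0,0,-88,140,20,0,0,-88,140,70,0,0,-88,140,120,0,0,-88,140,150,0,0,-88,140,150,0,0,-88,140,150,0]'
python3 - <<'E'
from h import *
go((.4715,.0815),.027,4.8)
E
```

```text
time_s: 5.0
ee_pos: [0.4678, 0.0803, 0.0954]
orientation: [0.0, 0.999, 0.043, 0.0]
ft_force: [1.0, 0.4, 1.3]
width: 0.0838
gripper_force: 0.0
from [0.4678 0.0803 0.0954] yaw 4.92 t 5.0 F [1.  0.4 1.3] -> shift [ 3.8 -0.9 68.4] turn 0.1
```

```bash
python3 -m pendant '[0,4,-1,0,0,0,4,-1,25,0,0,4,-1,50,0,0,4,-1,68,0,0,4,-1,68,0]'
python3 -m pendant '[1,0,0,0,0,1,0,0,0,0,1,0,0,0,0,1,0,0,0,0,1,0,0,0,0,1,0,0,0,0,1,0,0,0,0]'
python3 - <<'E'
from h import *
go(g2w(-.21,-.12),.027,4.8)
E
```

```text
time_s: 5.5
ee_pos: [0.4714, 0.0818, 0.0267]
orientation: [0.0, 0.999, 0.043, -0.0]
ft_force: [-0.1, 0.1, 0.4]
width: 0.0932
gripper_force: 0.0
time_s: 6.2
ee_pos: [0.4712, 0.0815, 0.0269]
orientation: [0.0, 0.999, 0.043, 0.0]
ft_force: [0.1, -0.9, 6.0]
width: 0.0557
gripper_force: 30.0
from [0.4712 0.0815 0.0269] yaw 4.91 t 6.2 F [ 0.1 -0.9  6. ] -> shift [-6.94e+01  1.38e+02 -1.00e-01] turn 0.1
```

Gripped at 55.7 mm wide with 30 N. Moving it aside.

```bash
python3 -m pendant '[1,0,0,-15,0,1,-15,30,-25,0,1,-32,65,-25,0,1,-50,100,-25,0,1,-69,138,-25,0,1,-69,138,-25,0,1,-69,138,-12,0,1,-69,138,-6,0]'
python3 -m pendant '[1,0,0,4,0,1,0,0,6,0,1,0,0,6,0]'
python3 -c "
from h import *
go(g2w(-.21,-.12),.027,4.8)"
```

```text
time_s: 7.0
ee_pos: [0.4136, -0.0617, 0.0318]
orientation: [-0.0, 0.999, 0.043, -0.001]
ft_force: [0.4, 0.5, -5.3]
width: 0.0556
gripper_force: 30.0
time_s: 7.3
ee_pos: [0.4139, -0.0613, 0.0269]
orientation: [-0.0, 0.999, 0.043, -0.0]
ft_force: [-3.6, 0.8, 3.0]
width: 0.0556
gripper_force: 30.0
from [ 0.4139 -0.0613  0.0269] yaw 4.96 t 7.3 F [-3.6  0.8  3. ] -> shift [-0.   0.6 -0.1] turn 0.2
```

```bash
python3 -m pendant '[0.4,0,0,0,0,0,0,0,0,0,0,0,0,0,0,0,0,0,-30,0,0,0,0,-80,0,0,0,0,-110,0,0,0,0,-110,0]'
python3 - <<'E'
from h import *
print(status.state()['width'])
y=-.121; p=np.array([.5235,-.3589])-.01*np.array([np.cos(y),np.sin(y)])
go(p,.12,np.degrees(y))
E
```

```text
time_s: 8.0
ee_pos: [0.4163, -0.0623, 0.1401]
orientation: [0.001, 0.999, 0.043, 0.004]
ft_force: [-0.4, -0.4, 0.0]
width: 0.0924
gripper_force: 0.0
0.09237064375725931
from [ 0.4163 -0.0623  0.1401] yaw 4.92 t 8.0 F [-0.4 -0.4  0. ] -> shift [ 71.5 302.5  21.4] turn 11.8
```

```bash
python3 -m pendant '[0,9,38,0,6,0,20,85,0,12,0,31,132,0,12,0,43,180,0,12,0,54,230,0,12,0,65,275,0,12,0,72,302,0,12,0,72,302,0,12]'
python3 -m pendant '[0,0,0,0,0,0,0,0,0,0]'
python3 - <<'E'
from mont import *
y=-.121; p=np.array([.5235,-.3589])-.01*np.array([np.cos(y),np.sin(y)])
go(p,.10,np.degrees(y))
snap('side','s3.png');snap('top','t3.png')
mont('m5.png',[('s3.png',190,160,250,210,3)])
E
```

```text
time_s: 8.8
ee_pos: [0.5119, -0.3594, 0.1349]
orientation: [0.0, 0.998, -0.063, 0.0]
ft_force: [-0.3, 0.1, 0.0]
width: 0.0928
gripper_force: 0.0
time_s: 9.0
ee_pos: [0.5113, -0.3554, 0.1359]
orientation: [-0.0, 0.998, -0.061, -0.001]
ft_force: [0.4, 0.4, -0.7]
width: 0.093
gripper_force: 0.0
from [ 0.5113 -0.3554  0.1359] yaw -7.05 t 9.0 F [ 0.4  0.4 -0.7] -> shift [ 2.6  2.1 35.8] turn -0.1
```

View pics/m5.png

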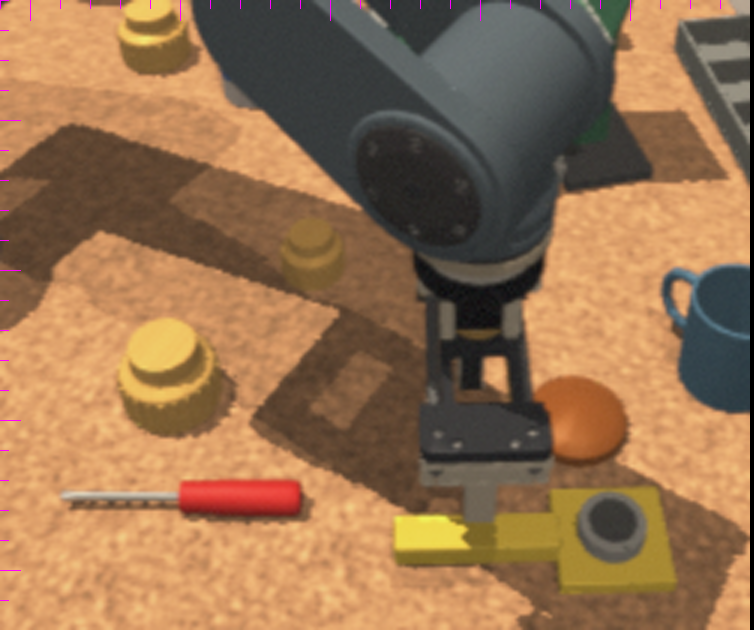

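The knob stands upright at side px (294,243). The gripper is above the tail, about px (350,330), and the lens is clear. Descending.

```bash
python3 -m pendant '[0,3,2,20,0,0,3,2,50,0,0,3,2,80,0,0,3,2,100,0,0,3,2,113,0,0,3,2,113,0,0,3,2,113,0]'
python3 -m pendant '[1,0,0,0,0,1,0,0,0,0,1,0,0,0,0,1,0,0,0,0,1,0,0,0,0,1,0,0,0,0,1,0,0,0,0,1,0,0,0,0]'
python3 - <<'E'
from h import *
go(g2w(-.185,0),.09,4.8)
E
```

```text
time_s: 9.8
ee_pos: [0.5148, -0.3589, 0.0245]
orientation: [0.0, 0.998, -0.062, 0.0]
ft_force: [-0.6, 0.1, 0.1]
width: 0.0931
gripper_force: 0.0
time_s: 10.6
ee_pos: [0.5144, -0.3589, 0.0236]
orientation: [-0.0, 0.998, -0.062, -0.0]
ft_force: [0.4, 0.1, 0.1]
width: 0.0331
gripper_force: 0.0
from [ 0.5144 -0.3589  0.0236] yaw -7.09 t 10.6 F [0.4 0.1 0.1] -> shift [-136.7 -404.9  -66.4] turn -11.9
```

```bash
python3 -m pendant '[1,0,0,0,0,1,0,0,0,0,1,0,0,0,0]'
python3 -m pendant '[1,0,0,-15,0,1,0,0,-40,0,1,0,0,-66,0,1,-10,-30,-66,0,1,-23,-70,-66,-4,1,-40,-118,-66,-8,1,-40,-118,-66,-12,1,-40,-118,-66,-12]'
python3 - <<'E'
from h import *
go(g2w(-.185,0),.09,4.8)
E
```

```text
time_s: 10.9
ee_pos: [0.5144, -0.3588, 0.0236]
orientation: [-0.0, 0.998, -0.062, -0.0]
ft_force: [-0.4, 1.4, 0.9]
width: 0.0276
gripper_force: 29.9
time_s: 11.7
ee_pos: [0.4895, -0.2361, 0.0907]
orientation: [0.0, 0.999, 0.044, 0.0]
ft_force: [0.7, -1.0, -1.8]
width: 0.0277
gripper_force: 29.9
from [ 0.4895 -0.2361  0.0907] yaw 5.06 t 11.7 F [ 0.7 -1.  -1.8] -> shift [ -34.4 -300.1    0.5] turn 0.3
```

```bash
python3 -m pendant '[1,-34,-30,0,0,1,-34,-75,0,0,1,-34,-120,0,0,1,-34,-165,0,0,1,-34,-210,0,0,1,-34,-255,0,0,1,-34,-290,0,0,1,-34,-300,0,0]'
python3 -m pendant '[1,0,0,0,0,1,0,0,0,0]'
python3 - <<'E'
from mont import *
go(g2w(-.185,0),.03,4.8)
snap('side','s4.png');snap('top','t4.png')
mont('m6.png',[('s4.png',240,120,170,130,3),('t4.png',270,100,90,180,3)])
E
```

```text
time_s: 12.5
ee_pos: [0.4301, 0.0611, 0.0902]
orientation: [-0.0, 0.999, 0.043, 0.001]
ft_force: [0.2, -0.9, -2.3]
width: 0.0278
gripper_force: 29.9
time_s: 12.7
ee_pos: [0.4303, 0.0582, 0.0899]
orientation: [0.0, 0.999, 0.042, 0.0]
ft_force: [-0.2, -0.5, -2.3]
width: 0.0275
gripper_force: 29.9
from [0.4303 0.0582 0.0899] yaw 4.84 t 12.7 F [-0.2 -0.5 -2.3] -> shift [-1.5 -1.8 59.9] turn 0.0
```

View pics/m6.png

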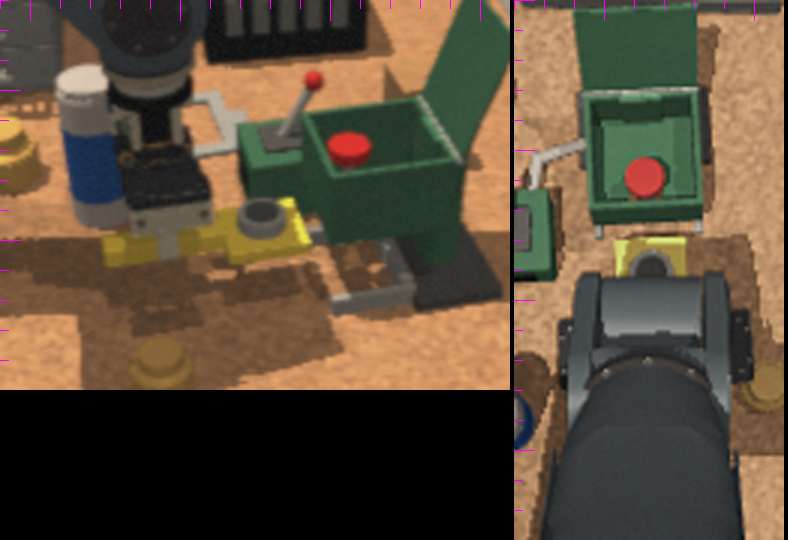

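```bash
python3 - <<'E'
from h import *
S,T=load('side'),load('top')
D=onz(S,327.3,191,.0965); print('disc gauge',w2g(D[0],D[1]),'cap gauge top',w2g(*onz(T,313.3,158.5,.16)[:2]),'side',w2g(*onz(S,356.3,169,.16)[:2]))
p=pose()[0]; print('tcp',w2g(p[0],p[1]))
E
python3 -m pendant '[1,-1,-2,20,0,1,-1,-2,40,0,1,-1,-2,55,0,1,-1,-2,62,0,1,-1,-2,62,0,1,-1,-2,62,0]'
```

```text
disc gauge [-88.6234302  -5.3063009] cap gauge top [-3.82432383  1.39777399] side [-4.1965306  -7.66384373]
tcp [-183.77771835   -1.9786492 ]
time_s: 13.4
ee_pos: [0.4289, 0.0607, 0.028]
orientation: [0.0, 0.999, 0.042, 0.0]
ft_force: [0.3, 1.4, -2.1]
width: 0.0277
gripper_force: 29.9
```

```bash
python3 -m pendant '[1,12,1,0,0,1,26,1,0,0,1,40,1,0,0,1,54,1,0,0,1,66,1,0,0,1,76,1,0,0,1,83,1,0,0,1,86,1,0,0]'
python3 -m pendant '[1,0,0,0,0,1,0,0,2,0,1,0,0,4,0,1,0,0,4,0]'
python3 - <<'E'
from mont import *
p,_,_,st=pose(); print('tcp',w2g(p[0],p[1]),p,st['ft_force'])
snap('side','s5.png')
snap('top','t5.png')
mont('m7.png',[('s5.png',270,120,130,120,5)])
E
```

```text
time_s: 14.2
ee_pos: [0.5151, 0.0674, 0.0278]
orientation: [0.0, 0.999, 0.043, 0.0]
ft_force: [-0.0, 0.5, -1.6]
width: 0.0278
gripper_force: 29.9
time_s: 14.6
ee_pos: [0.514, 0.0674, 0.0236]
orientation: [-0.0, 0.999, 0.043, -0.0]
ft_force: [-0.5, 0.5, 0.2]
width: 0.0276
gripper_force: 30.0
tcp [-99.39946475   0.44132993] [0.5140124  0.06741985 0.02355085] [-0.47700249  0.49602146  0.24753405]
```

View pics/m7.png

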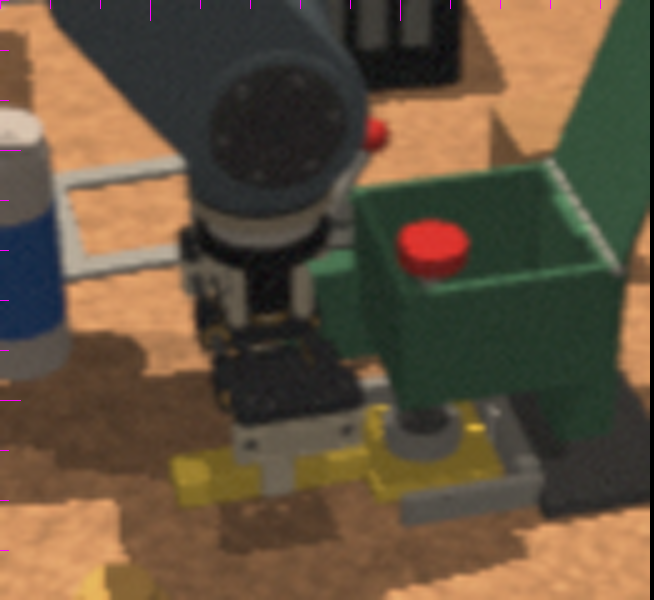

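Seated in the throat, the disc shows at side px about (354.6,206), with the foot pad above it. Comparing with projections of the model for a precise check.

```bash
python3 - <<'E'
from h import *
S=load('side')
def c(x,y,z):
    u,v=proj(S,[*g2w(x/1e3,y/1e3),z/1e3]); return round((u-270)*5),round((v-120)*5)
d=-99.4+95
for n,P in dict(disc=(d,0,30),discL=(d-24,0,30),discR=(d+24,0,30),headFR=(d+40,-37.6,14),headBR=(d-40,-37.6,14),tailend=(d-155,-14,22),foot=(0,0,62),footL=(-10,0,62),footR=(10,0,62),cap=(0,0,160),stopNear=(43,-52,24),cheekfront=(-30,-57,20),cheekin=(-30,-52,20),rimR=(87,-58,165),rimL=(-33,-58,165),rimFL=(-33,58,165)).items(): print(n,c(*P))
E
```

```text
disc (422, 417)
discL (384, 423)
discR (460, 411)
headFR (503, 466)
headBR (374, 487)
tailend (176, 482)
foot (431, 374)
footL (414, 377)
footR (447, 372)
cap (435, 237)
stopNear (523, 466)
cheekfront (406, 496)
cheekin (404, 491)
rimR (618, 264)
rimL (406, 295)
rimFL (353, 184)
```

Disc is about 3 mm short of the foot axis. I'll nudge it 3 mm in, release, and lift straight up.

```bash
python3 -m pendant '[1,2,0,-0.5,0,1,3,0,-0.5,0,1,3,0,0,0,0.6,3,0,0,0,0.3,3,0,0,0,0.3,3,0,0,0,0.3,3,0,0,0]'
python3 -m pendant '[0.3,0,0,-10,0,0.3,0,0,-30,0,0.3,-5,0,-70,0,1,-10,0,-115,0,1,-20,0,-160,0,1,-20,0,-190,0,1,-20,0,-200,0,1,-20,0,-200,0]'
python3 - <<'E'
from mont import *
p,_,_,st=pose(); print('tcp',w2g(p[0],p[1]),p,st['ft_force'])
snap('side','s6.png');snap('top','t6.png')
mont('m8.png',[('s6.png',270,120,110,120,4),('t6.png',270,110,80,120,4)])
go(g2w(-.0015,-.001),.20,4.8)
E
```

```text
time_s: 15.4
ee_pos: [0.5173, 0.0677, 0.0237]
orientation: [0.0, 0.999, 0.043, 0.0]
ft_force: [0.9, -0.6, -0.1]
width: 0.055
gripper_force: 0.0
time_s: 16.2
ee_pos: [0.4978, 0.066, 0.2249]
orientation: [0.0, 0.999, 0.043, 0.001]
ft_force: [0.5, 0.0, -1.3]
width: 0.0296
gripper_force: 0.0
tcp [-115.70038636    0.36571497] [0.49777501 0.06598008 0.22485497] [ 0.5355255   0.04561193 -1.26722754]
from [0.4968 0.0659 0.2225] yaw 4.91 t 16.3 F [ 0.  -0.2 -0.1] -> shift [115.2   1.6  22.3] turn 0.1
```

View pics/m8.png

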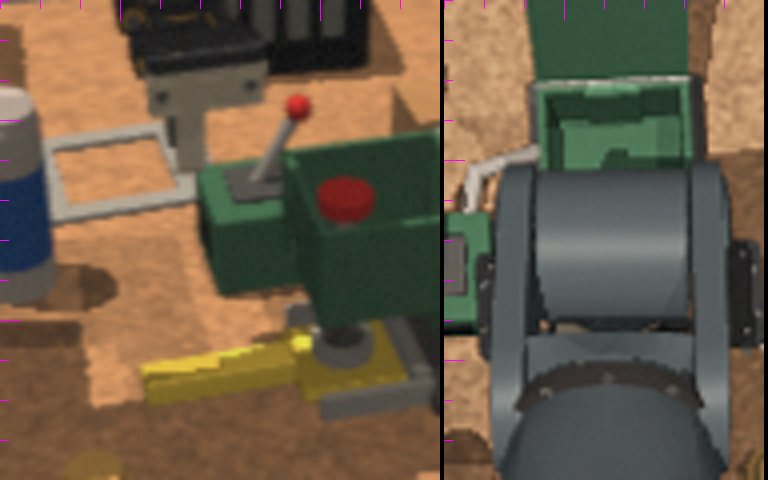

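The holder lies free in the throat with its disc under the foot, and the lid is still open. Moving over the cap.

```bash
python3 -m pendant '[1,30,0,0,0,1,65,1,0,0,1,100,1,0,0,1,115,1,0,0,1,115,1,0,0,1,115,1,15,0,1,115,1,30,0,1,115,1,30,0]'
python3 -m pendant '[1,0,0,0,0,1,0,0,0,0]'
python3 - <<'E'
from h import *
go(g2w(-.0015,-.001),.143,4.8)
E
```

```text
time_s: 17.1
ee_pos: [0.6101, 0.0747, 0.1906]
orientation: [-0.0, 0.999, 0.043, -0.003]
ft_force: [0.1, 0.7, 0.3]
width: 0.0004
gripper_force: 0.0
time_s: 17.3
ee_pos: [0.6121, 0.0748, 0.1942]
orientation: [-0.0, 0.999, 0.043, 0.0]
ft_force: [0.2, -0.2, 0.8]
width: 0.0004
gripper_force: 0.0
from [0.6121 0.0748 0.1942] yaw 4.91 t 17.3 F [ 0.2 -0.2  0.8] -> shift [-0.5  0.6 51.2] turn 0.1
```

```bash
python3 -m pendant '[1,0,0,8,0,1,0,0,14,0,1,0,0,20,0,1,0,0,26,0,1,0,0,31,0,1,0,0,36,0,1,0,0,40,0,1,0,0,40,0]'
python3 -m pendant '[1,0,0,3,0,1,0,0,6,0,1,0,0,6,0,1,0,0,6,0]'
python3 -m pendant '[1,0,0,2,0,1,0,0,4,0,1,0,0,4,0,1,0,0,4,0]'
```

```text
time_s: 18.1
ee_pos: [0.6121, 0.0748, 0.1532]
orientation: [-0.0, 0.999, 0.043, -0.0]
ft_force: [-0.3, -0.0, 2.9]
width: 0.0003
gripper_force: 1.7
time_s: 18.5
ee_pos: [0.6121, 0.0748, 0.1477]
orientation: [0.0, 0.999, 0.043, 0.0]
ft_force: [-0.3, -0.1, 3.9]
width: 0.0002
gripper_force: 1.9
time_s: 18.9
ee_pos: [0.6121, 0.0748, 0.1438]
orientation: [-0.0, 0.999, 0.043, 0.0]
ft_force: [-1.1, -0.2, 6.2]
width: 0.0004
gripper_force: 3.0
```

```bash
python3 -m pendant '[1,0,0,1,0,1,0,0,1,0,1,0,0,1,0,1,0,0,1,0,1,0,0,1,0,1,0,0,1,0,1,0,0,1,0,1,0,0,1,0]'
python3 -m pendant '[1,0,0,0,0,1,0,0,0,0,1,0,0,0,0,1,0,0,0,0,1,0,0,0,0]'
python3 -m pendant '[1,0,0,-8,0,1,0,0,-18,0,1,0,0,-30,0,1,0,0,-45,0,1,0,0,-80,0,1,0,0,-110,0,1,0,0,-110,0]'
python3 -m pendant '[1,-40,0,0,0,1,-80,0,0,0,1,-125,0,0,0,1,-170,0,0,0,1,-210,0,0,0,1,-240,0,0,0,1,-240,0,0,0,1,-240,0,0,0]'
python3 - <<'E'
from mont import *
snap('side','s7.png');snap('top','t7.png')
mont('m9.png',[('s7.png',230,100,170,150,3),('t7.png',250,80,95,190,3)])
E
```

```text
time_s: 19.7
ee_pos: [0.6121, 0.0748, 0.1429]
orientation: [-0.0, 0.999, 0.043, 0.0]
ft_force: [-1.7, -1.6, 7.4]
width: 0.0006
gripper_force: 3.2
time_s: 20.2
ee_pos: [0.6121, 0.0748, 0.1429]
orientation: [-0.0, 0.999, 0.043, 0.0]
ft_force: [-2.2, -0.6, 6.4]
width: 0.0006
gripper_force: 3.2
time_s: 20.9
ee_pos: [0.6135, 0.0749, 0.2577]
orientation: [-0.0, 0.999, 0.043, 0.003]
ft_force: [0.1, 0.3, 0.1]
width: 0.0005
gripper_force: 0.0
time_s: 21.7
ee_pos: [0.373, 0.0542, 0.253]
orientation: [-0.0, 0.999, 0.043, 0.0]
ft_force: [-0.1, 0.1, 0.1]
width: 0.0008
gripper_force: 0.0
```

View pics/m9.png

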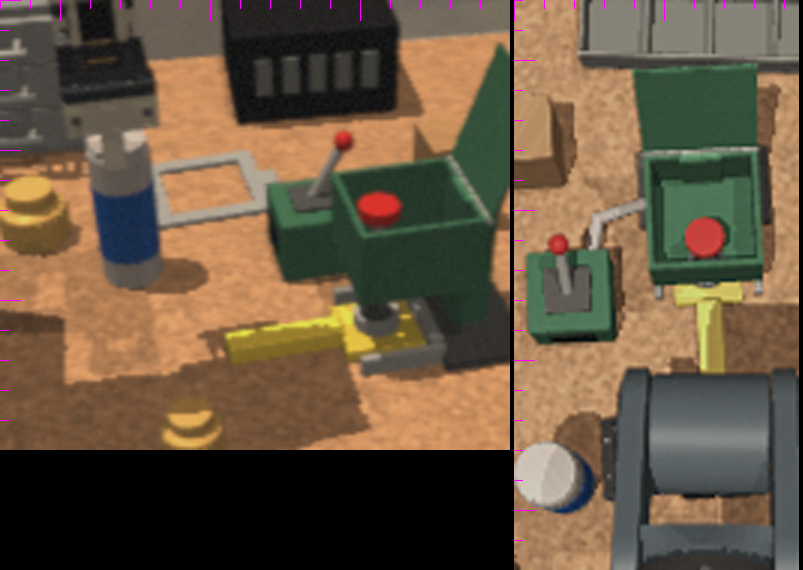

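The cap is back up (side px (356,169)), the lid is open, the holder is in place, the knob is upright and nothing is touched. The press held 1.3 s at 6–7 N with the overtravel engaged, so the foot was on the disc.

```bash
python3 -c "
from bench import job
print(job.hand_in())"
```

```text
the job is handed in; nothing more can be done
None
```

I handed the job in at about 22 s of the 72 s allowed, with no verdict returned: in the last pictures the lid is open, the knob stands upright clear of the lane, the holder lies in the throat with its disc under the foot, and the cap is back up after a hold of about 1.3 s at 6–7 N.

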